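# Seat a radiator cap seal in the wide spring press

### The arm

A 6-joint arm with a two-finger parallel gripper is mounted at the origin on the work surface. World frame = base frame: x ahead of the robot, y to its left, z up, the work surface at z = 0. Lengths are in mm, angles in rad, forces in N, time in s.
With the tool pointing down it reaches from about 350 to 950 mm from the base axis. Payload 17.4 kg.
Tool frame: the origin (TCP) lies between the finger pads; the fingertips stand 17 mm ahead of it and the grasp point (between the pads) lies 2 mm behind it; z points along the fingers, y is the direction in which the jaws open and shut (so a half turn about z gives the same grasp; the last joint's range is limited). The gripper opens to 93 mm and grips with 3 to 60 N. Pads are 15 mm wide; open, the fingers measure 128 mm over their backs; the gripper's body (75 mm by 188 mm) begins 65 mm behind the grasp point.
Start: joints at [-1.182, 0.116, 1.442, -0, 1.584, -0.038], TCP at [279.415, -614.459, 235.646] pointing down, gripper open.
Joint ranges: [-2.83, 2.83], [-0.83, 2.19], [0.07, 2.5], [-1.14, 4.28], [0.01, 3], [-2.97, 2.97]. Speed limits (rad/s): [1.89, 1.89, 2.22, 3.14, 3.14, 3.14].

### API

Orientations are given as a unit quaternion [w, x, y, z].
In Python, from bench import ctrl gives the robot as it stands. The module is installed in compiled form; this text tells all that it offers.
- The arm moves only by the tool drive_tool, never from a script. Its argument "plan" is a list of rows, each an object of numbers: "tx", "ty", "tz": the shift along the tool's x, y, z in m; "roll": the turn about the tool's z in degrees. A call has exactly 5 rows; each row shifts and turns the commanded pose from where the row before left it, along the tool's axes as they then stand; what a row does not reach is not made up. A row lasts 1/8 s, in which the tool goes at most 62.5 mm and 10.7 degrees, less where a joint would pass 70% of its speed; a pose out of reach is approached as far as the arm can. A call is refused whole if a number of a shift passes 0.0625 or a number of a turn 10.7, either way. A call with a gripper value outside its range is refused whole. "claw" is the gripper's target within -1 to 1 (fully open at 1, half-way at 0, shut at -1), set as the call begins (left out, the last holds). The fingers move at their own pace and stop on an object; "newtons" is the grip in N (left out, the last holds). Time passes only in rows, so rows that do not move let the fingers close, or fill a call up. It gives the time, the measured TCP pose, the force and the opening at its end, in the units of the state.
- ctrl.observe(): the state, without advancing time (a new reading comes with each control period).
- ctrl.read_camera(name): name is "scene" or "side" or "wrist"; returns (picture, depth): 480x640x3 uint8, red, green, blue; 480x640 float32, mm along the optical axis (not along the pixel's ray), 0 where there is no reading.
- ctrl.camera_info(name): a dict with "camera_matrix" (3x3 intrinsics, pixels), "position" and "rotation" of the camera in the world; the wrist camera has in their place "T_tool_cam" (4x4, takes a point from camera to tool coordinates, whose origin is the TCP and whose axes are the flange's). Camera axes: x right, y down, z forward; pixel columns grow to the right and rows downward; lengths in mm; the calibration is good to about 2 mm. A picture is of the moment at which its call begins: read the wrist's pose just before it. camera_info takes no time and is no camera call.
- ctrl.sign_off(): hands the job in, once; it reports no verdict.
The state is a dict: "clock": time; "q": joint angles; "dq": joint speeds; "effort": joint torques, N m; "position": TCP position; "tool_rot": TCP orientation; "force": force on the tool from outside, world axes, zero at the start; "ft_torque": the same for the moment, N m; "gripper_width": opening from 0.0 (shut) to 1.0 (fully open).
Only numpy, scipy, OpenCV 4.12 (cv2) and the standard library are available. Lean on these libraries where they do the work, as an engineer would, in place of code of your own. Each camera call takes 0.05 s, during which the arm holds its last target. There are 200 camera calls.

### The job

A radiator cap is loaded in the wider of the two spring presses to have its new seal seated. Pick up the broad flat-footed tamper by its handle, press the wide press's plate squarely down with it until the plate bottoms out level, and hold it there for about a second. Then let the plate spring back up and stand the tamper upright on the round cork mat.

Things in the scene. Friction and masses are not known exactly. Their poses are not given: they have to be found in the camera images.
- tamper_mid (a point): The broad tamper, loose, upright on its flat round steel foot (60 mm across, 14 mm thick), with a straight dark wooden handle 30 mm across; 90 mm tall, 0.25 to 0.5 kg. The point is on its axis half-way up, 45 mm above the foot's underside (handle from 14 to 90 mm); z up along the axis. Round: any grasp yaw will do. The like tool with a foot only 36 mm across is not wanted.
- wide_top (a point): Centre of the top of the wide press's round sprung steel plate, 80 mm across; z is its normal, up. The press is fixed; below the plate is a dark collar 108 mm across, top 53 mm above the worktop. Plate top: 74 mm above the worktop at rest, 56 mm when bottomed. The plate rocks over if pushed near its edge. The like press with a plate 48 mm across is not wanted.
- wide_plate (a joint): Travel of the wide press's plate in metres: 0 fully up, 0.018 bottomed out on a hard stop. It needs about 3 N to start moving and about 9 N to bottom out, and springs back up by itself when let go.
- mat_top (a point): Centre of the top face of the round cork mat, 120 mm across and 6 mm thick, fixed flat on the worktop (top 6 mm above it); nothing is on it. z is up.
Mind the look-alikes: they are no part of the job. What is shaped like the part that bears tamper_mid but green or red is not meant.

How it is judged (in metres and radians):
On the way:
1. the wide plate is pressed fully down by the tamper's foot, level and near the middle, and held (value of joint wide_plate above 0.0155 m and contact force between tamper and wide_plate above 3 N and angle between each of wide_top, tamper_mid's own z axis and vertical below 0.175 rad and z of tamper_mid in the frame of wide_top above 0.03 m and horizontal distance between tamper_mid and wide_top below 0.02 m), for 0.5 s.
At the end, for the whole second after the job is handed in: The wide press's plate is back up (within 4 mm of the top), and the tamper stands upright (within 7 degrees) and still on its foot on the cork mat, its axis within 35 mm of the mat's centre (value of joint wide_plate below 0.004 m and horizontal distance between tamper_mid and mat_top below 0.035 m and z of tamper_mid in the frame of mat_top between 0.041 and 0.052 m and angle between tamper_mid's own z axis and vertical below 0.12 rad and linear speed of tamper below 0.02 m/s); the robot touches nothing.
It also fails if it takes over 58 s, if anything falls off the work surface, if the arm or the gripper's body presses on something with over 40 N, if the wrist force passes 120 N, or if a joint passes its speed limit or range.

## Working session

There is one attempt and no reset: what is moved stays moved. The work goes in short steps, Python scripts to look and compute and a tool call to move; the robot and the scene stay as the last step left them, time stands still between calls to the robot, and variables do not carry over. Pictures are saved under pics/ and viewed, about 8 in all and at most 12, crops included, and the job is handed in when it is done.

Besides the shell and the picture viewer there is one more tool, called after "Call:" as name(argument=value, ...), one argument or row to a line, values as JSON. drive_tool: Moves the arm, as the interface text tells. Its arguments: {"type":"object","properties":{"plan":{"type":"array","items":{"type":"object","properties":{"tx":{"type":"number"},"ty":{"type":"number"},"tz":{"type":"number"},"roll":{"type":"number"}}}},"claw":{"type":"number"},"newtons":{"type":"number"}},"required":["plan"]}

```bash
mkdir -p pics
cat > h.py <<'E'
import numpy as np, cv2
from bench import ctrl
def snap(cam,name):
    s=ctrl.observe(); im,d=ctrl.read_camera(cam)
    cv2.imwrite(f'pics/{name}.png',im[:,:,::-1]); np.savez(f'pics/{name}.npz',im=im,d=d,p=s['position'],q=s['tool_rot'])
    return im,d,s
def cam(name,s=None):
    c=ctrl.camera_info(name); K=np.array(c['camera_matrix'])
    if name=='wrist':
        from scipy.spatial.transform import Rotation as R
        w,x,y,z=s['tool_rot']; T=np.eye(4); T[:3,:3]=R.from_quat([x,y,z,w]).as_matrix(); T[:3,3]=s['position']
        T=T@np.array(c['T_tool_cam']); return K,T[:3,:3],T[:3,3]
    r=np.array(c['rotation'],float)
    if r.size==4:
        from scipy.spatial.transform import Rotation as R
        r=R.from_quat([r.ravel()[i] for i in (1,2,3,0)]).as_matrix()
    return K,r,np.array(c['position'])
def world(name,d,s=None):
    K,R,t=cam(name,s); v,u=np.mgrid[:480,:640]
    p=np.stack([(u-K[0,2])/K[0,0]*d,(v-K[1,2])/K[1,1]*d,d],-1); return p@R.T+t
def onplane(name,u,v,z,s=None):
    K,R,t=cam(name,s); r=R@np.linalg.solve(K,[u,v,1.]); return t+r*(z-t[2])/r[2]
E
python3 - <<'E'
from h import *
for c in ('scene','side'):
    im,d,s=snap(c,c+'0'); print(c,ctrl.camera_info(c)); 
print(s)
E
```

```text
scene {'camera_matrix': array([[503.30699453,   0.        , 316.84624285],
       [  0.        , 503.30699453, 236.90899327],
       [  0.        ,   0.        ,   1.        ]]), 'position': array([1063.30029663,   46.57801069, 1034.97164675]), 'rotation': array([-0.16397446,  0.65488631,  0.71324429, -0.18846454])}
side {'camera_matrix': array([[445.76242086,   0.        , 322.14465426],
       [  0.        , 445.76242086, 243.22252057],
       [  0.        ,   0.        ,   1.        ]]), 'position': array([334.44570367, 600.27512857, 734.91453437]), 'rotation': array([ 0.06333697, -0.14883833,  0.91366809, -0.372889  ])}
{'clock': 0.05, 'q': array([-1.18183111e+00,  1.16442672e-01,  1.44225162e+00, -2.32640322e-05,
        1.58402184e+00, -3.78257780e-02]), 'dq': array([ 3.19182526e-05, -1.66118729e-03, -2.71593878e-03,  1.08772992e-03,
        5.21756728e-04,  5.74019292e-04]), 'effort': array([ 1.12341036e-04, -7.23591328e+01, -6.24508524e+01,  7.81271956e-02,
        2.29404500e-02, -6.46749027e-05]), 'position': array([ 279.31480411, -614.28811639,  234.94285458]), 'tool_rot': array([-5.51072788e-04,  9.77317330e-01,  2.11779417e-01, -1.09570900e-04]), 'force': array([-0.16946553,  0.23445801, -0.03766899]), 'ft_torque': array([-0.03836019, -0.00105641,  0.01272114]), 'gripper_width': 1.0006654989971115}
```

View pics/scene0.png

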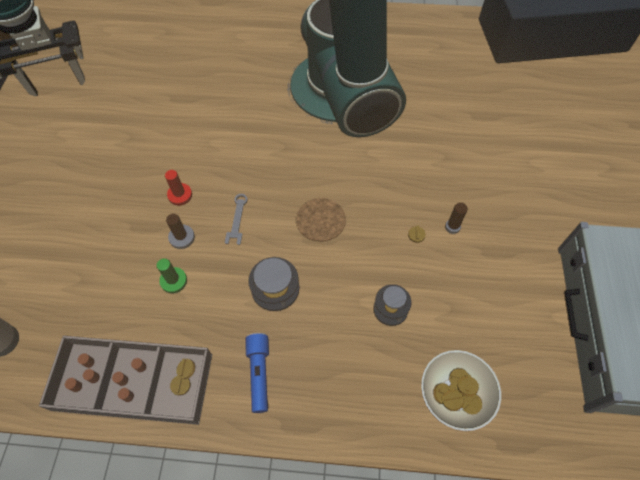

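View pics/side0.png

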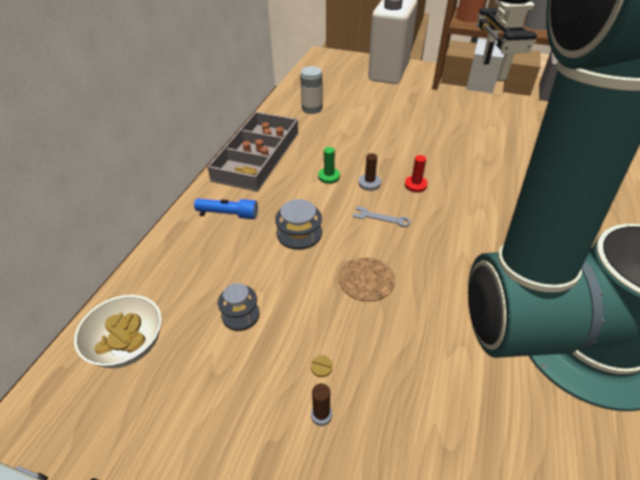

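Scene view: the wanted tamper has its handle top at about (172,218) and foot at (181,237), between the red one (180,193) and the green one (172,281). The wide plate is at (273,274) and the mat at (321,219). The side view agrees: tamper (371,170), wide press (299,215), mat (367,279).

Run:
```python
from h import *
z=np.load('pics/scene0.npz'); W=world('scene',z['d']); im=z['im']
hsv=cv2.cvtColor(im,cv2.COLOR_RGB2HSV)
def comp(mask,box,zr,n):
    m=np.zeros((480,640),bool); a,b,c,d=box; m[b:d,a:c]=1
    m&=mask&(W[...,2]>zr[0])&(W[...,2]<zr[1])&(z['d']>0); P=W[m]
    if len(P)<5: print(n,len(P)); return
    (cx,cy),r=cv2.minEnclosingCircle(P[:,:2].astype(np.float32))
    print(n,len(P),'med',np.median(P,0).round(1),'circ',round(cx,1),round(cy,1),'r',round(r,1),'z',np.percentile(P[:,2],[2,98]).round(1))
one=np.ones((480,640),bool)
comp(one,(160,205,200,250),(82,100),'tamper top')
comp(one,(160,205,200,250),(9,25),'tamper foot')
comp(one,(155,160,195,205),(82,100),'red top'); comp(one,(155,160,195,205),(9,25),'red foot')
comp(one,(150,255,190,295),(82,100),'green top'); comp(one,(150,255,190,295),(9,25),'green foot')
comp(one,(240,245,310,310),(67,85),'plate'); comp(one,(240,245,310,320),(45,60),'collar')
comp(hsv[...,2]<150,(285,190,355,250),(2,15),'mat')
comp(one,(370,280,420,330),(40,90),'narrow')
s=ctrl.observe(); from scipy.spatial.transform import Rotation as R
w,x,y,q=s['tool_rot'];print(R.from_quat([x,y,q,w]).as_matrix().round(3)); print(ctrl.camera_info('wrist'))
```

```text
tamper top 132 med [ 524.1 -333.5   88.9] circ 523.3 -334.9 r 14.9 z [82.3 92.6]
tamper foot 309 med [ 532.5 -326.1   13.7] circ 523.4 -335.1 r 30.9 z [10.  22.5]
red top 121 med [ 407.7 -364.5   88.5] circ 405.0 -365.4 r 16.1 z [82.3 92.2]
red foot 274 med [ 415.5 -358.    13.8] circ 406.1 -366.4 r 30.7 z [ 9.7 22.5]
green top 158 med [ 635.  -327.2   89. ] circ 633.4 -328.3 r 15.7 z [83.  93.1]
green foot 351 med [ 643.6 -319.9   13.8] circ 634.6 -328.4 r 30.3 z [ 9.6 22.4]
plate 1052 med [633.6 -99.   73.6] circ 631.5 -98.8 r 40.9 z [69.4 77.1]
collar 579 med [650.7 -90.1  52.4] circ 632.4 -100.1 r 54.8 z [47.9 56.1]
mat 1741 med [448.2 -13.1   5.4] circ 450.8 -14.5 r 100.8 z [2.3 9.4]
narrow 862 med [664.3 155.   55.8] circ 659.7 156.7 r 39.1 z [48.2 76.3]
[[ 0.91   0.414 -0.   ]
 [ 0.414 -0.91   0.001]
 [ 0.    -0.001 -1.   ]]
{'camera_matrix': array([[411.11561049,   0.        , 318.12719057],
       [  0.        , 411.11561049, 235.4050652 ],
       [  0.        ,   0.        ,   1.        ]]), 'T_tool_cam': array([[ 5.84326597e-04, -9.54311842e-01, -2.98811925e-01,
         8.36600255e+01],
       [ 9.99999828e-01,  5.40839156e-04,  2.28228125e-04,
         3.86127191e-01],
       [-5.61916132e-05, -2.98812007e-01,  9.54311994e-01,
        -1.49359771e+02],
       [ 0.00000000e+00,  0.00000000e+00,  0.00000000e+00,
         1.00000000e+00]])}
```

Call:
drive_tool(
  plan=[
    {"tx": 0.034,"ty": -0.015},
    {"tx": 0.034,"ty": -0.015},
    {"tx": 0.034,"ty": -0.015},
    {"tx": 0.034,"ty": -0.015},
    {"tx": 0.034,"ty": -0.015},
  ],
  claw=1,
)

```text
invalid input
```

Call:
drive_tool(
  plan=[
    {"tx": 0.034,"ty": -0.015},
    {"tx": 0.034,"ty": -0.016},
    {"tx": 0.034,"ty": -0.016},
    {"tx": 0.034,"ty": -0.016},
    {"tx": 0.032,"ty": -0.015},
  ],
)

```text
invalid input
```

Call:
drive_tool(
  plan=[
    {},
    {},
    {},
    {},
    {},
  ],
)

```text
invalid input
```

Call:
drive_tool(
  plan=[
    {"tx": 0.034,"ty": -0.015,"tz": 0,"roll": 0},
    {"tx": 0.034,"ty": -0.015,"tz": 0,"roll": 0},
    {"tx": 0.034,"ty": -0.015,"tz": 0,"roll": 0},
    {"tx": 0.034,"ty": -0.015,"tz": 0,"roll": 0},
    {"tx": 0.034,"ty": -0.015,"tz": 0,"roll": 0},
  ],
  claw=1,
  newtons=30,
)

```text
clock: 0.72
position: [403.7, -474.8, 235.3]
tool_rot: [-0.0, 0.977, 0.212, -0.0]
force: [-0.0, -0.5, -0.3]
gripper_width: 0.999
```

Call:
drive_tool(
  plan=[
    {"tx": 0.034,"ty": -0.016,"tz": 0,"roll": 0},
    {"tx": 0.034,"ty": -0.016,"tz": 0,"roll": 0},
    {"tx": 0.034,"ty": -0.016,"tz": 0,"roll": 0},
    {"tx": 0.034,"ty": -0.016,"tz": 0,"roll": 0},
    {"tx": 0.031,"ty": -0.014,"tz": 0,"roll": 0},
  ],
)

```text
clock: 1.35
position: [523.5, -334.5, 235.3]
tool_rot: [-0.0, 0.977, 0.212, -0.0]
force: [-0.5, -0.6, -0.6]
gripper_width: 1.0
```

Run:
```python
from h import *
im,d,s=snap('wrist','w1'); W=world('wrist',d,s); print(s['position'],s['tool_rot'])
for n,lo,hi in (('top',84,100),('foot',9,20)):
    m=(d>0)&(W[...,2]>lo)&(W[...,2]<hi)&(np.hypot(W[...,0]-523.4,W[...,1]+335)<45); P=W[m][:,:2].astype(np.float32)
    if len(P)>5: print(n,len(P),cv2.minEnclosingCircle(P),np.median(P,0))
```

```text
[ 523.50430077 -334.51002277  235.3261099 ] [-1.99984204e-04  9.77291803e-01  2.11897774e-01 -1.60139819e-04]
top 1182 ((522.251220703125, -334.41009521484375), 15.020176887512207) [ 523.66046 -333.90762]
foot 1787 ((522.4891967773438, -334.4389953613281), 29.817142486572266) [ 533.3431 -325.9949]
```

View pics/w1.png

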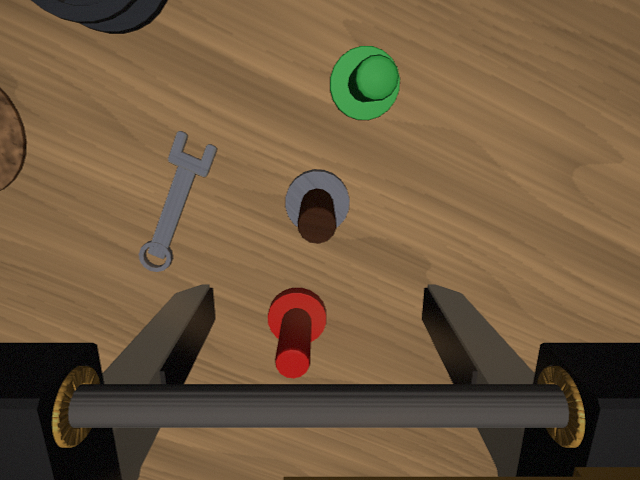

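Handle top at (317,225) and foot at (317,200), centred between the fingers; the red tool (297,330) and green tool (365,83) are clear of the jaw path. Going down.

Call:
drive_tool(
  plan=[
    {"tx": -0.001,"ty": 0,"tz": 0.03,"roll": 0},
    {"tx": 0,"ty": 0,"tz": 0.03,"roll": 0},
    {"tx": 0,"ty": 0,"tz": 0.03,"roll": 0},
    {"tx": 0,"ty": 0,"tz": 0.03,"roll": 0},
    {"tx": 0,"ty": 0,"tz": 0.025,"roll": 0},
  ],
)

```text
clock: 2.02
position: [521.5, -336.0, 89.1]
tool_rot: [-0.0, 0.977, 0.212, -0.0]
force: [0.3, 0.4, 0.4]
gripper_width: 0.999
```

Call:
drive_tool(
  plan=[
    {"tx": 0,"ty": 0,"tz": 0.016,"roll": 0},
    {"tx": 0,"ty": 0,"tz": 0.016,"roll": 0},
    {"tx": 0,"ty": 0,"tz": 0,"roll": 0},
    {"tx": 0,"ty": 0,"tz": 0,"roll": 0},
    {"tx": 0,"ty": 0,"tz": 0,"roll": 0},
  ],
)

```text
clock: 2.65
position: [522.3, -336.3, 59.6]
tool_rot: [0.0, 0.977, 0.212, 0.0]
force: [-0.6, 0.1, 0.0]
gripper_width: 1.0
```

Call:
drive_tool(
  plan=[
    {"tx": 0,"ty": 0,"tz": 0,"roll": 0},
    {"tx": 0,"ty": 0,"tz": 0,"roll": 0},
    {"tx": 0,"ty": 0,"tz": 0,"roll": 0},
    {"tx": 0,"ty": 0,"tz": 0,"roll": 0},
    {"tx": 0,"ty": 0,"tz": 0,"roll": 0},
  ],
  claw=-1,
  newtons=40,
)

```text
clock: 3.28
position: [521.9, -336.1, 58.6]
tool_rot: [-0.0, 0.977, 0.212, -0.0]
force: [0.0, 0.2, 0.7]
gripper_width: 0.507
```

Call:
drive_tool(
  plan=[
    {"tx": 0,"ty": 0,"tz": 0,"roll": 0},
    {"tx": 0,"ty": 0,"tz": 0,"roll": 0},
    {"tx": 0,"ty": 0,"tz": 0,"roll": 0},
    {"tx": 0,"ty": 0,"tz": 0,"roll": 0},
    {"tx": 0,"ty": 0,"tz": 0,"roll": 0},
  ],
)

```text
clock: 3.9
position: [521.9, -336.0, 58.6]
tool_rot: [-0.0, 0.977, 0.212, -0.0]
force: [-1.3, 2.6, -0.2]
gripper_width: 0.32
```

Call:
drive_tool(
  plan=[
    {"tx": 0,"ty": 0,"tz": -0.01,"roll": 0},
    {"tx": 0,"ty": 0,"tz": -0.025,"roll": 0},
    {"tx": 0,"ty": 0,"tz": -0.03,"roll": 0},
    {"tx": 0,"ty": 0,"tz": -0.03,"roll": 0},
    {"tx": 0,"ty": 0,"tz": -0.015,"roll": 0},
  ],
)

```text
clock: 4.53
position: [522.3, -336.4, 170.8]
tool_rot: [0.001, 0.977, 0.212, 0.001]
force: [-0.0, 0.2, -4.1]
gripper_width: 0.315
```

Call:
drive_tool(
  plan=[
    {"tx": 0.015,"ty": -0.013,"tz": 0,"roll": 0},
    {"tx": 0.022,"ty": -0.018,"tz": 0,"roll": 0},
    {"tx": 0.022,"ty": -0.018,"tz": 0,"roll": 0},
    {"tx": 0.022,"ty": -0.018,"tz": 0,"roll": 0},
    {"tx": 0.022,"ty": -0.018,"tz": 0,"roll": 0},
  ],
)

```text
clock: 5.15
position: [580.7, -214.0, 167.1]
tool_rot: [-0.001, 0.977, 0.212, -0.001]
force: [-0.7, 0.4, -3.3]
gripper_width: 0.315
```

Call:
drive_tool(
  plan=[
    {"tx": 0.022,"ty": -0.02,"tz": 0,"roll": 0},
    {"tx": 0.022,"ty": -0.02,"tz": 0,"roll": 0},
    {"tx": 0.022,"ty": -0.02,"tz": 0,"roll": 0},
    {"tx": 0.019,"ty": -0.015,"tz": 0,"roll": 0},
    {"tx": 0.01,"ty": -0.01,"tz": 0,"roll": 0},
  ],
)

```text
clock: 5.78
position: [632.1, -97.8, 167.8]
tool_rot: [-0.0, 0.977, 0.212, -0.0]
force: [-0.8, -0.6, -3.6]
gripper_width: 0.313
```

Run:
```python
from h import *
for c in ('wrist','scene'):
    im,d,s=snap(c,c+'2'); W=world(c,d,s); print(c,s['position'],s['tool_rot'])
    B=[('plate',68,82,632,-99,60),('collar',46,59,632,-99,65),('foot',100,130,632,-99,45),('hand',135,160,632,-99,25)]
    for n,lo,hi,x,y,r in B:
        m=(d>0)&(W[...,2]>lo)&(W[...,2]<hi)&(np.hypot(W[...,0]-x,W[...,1]-y)<r); P=W[m][:,:2].astype(np.float32)
        if len(P)>5: print(n,len(P),cv2.minEnclosingCircle(P),np.percentile(W[m][:,2],[2,50,98]).round(1))
    # mat: colour differs from wood; print contour fit
    m=(abs(W[...,2]-6)<10)&(np.hypot(W[...,0]-449,W[...,1]+13)<90)&(d>0)
    h=cv2.cvtColor(im,cv2.COLOR_RGB2HSV); k=cv2.morphologyEx(((h[...,2]<150)&m).astype(np.uint8),cv2.MORPH_OPEN,np.ones((5,5)))
    cs,_=cv2.findContours(k,0,2)
    if cs:
        q=max(cs,key=cv2.contourArea)
        if cv2.contourArea(q)>200:
            P=np.array([onplane(c,*p[0],6,s)[:2] for p in q],np.float32); print('mat',cv2.fitEllipse(P),cv2.minEnclosingCircle(P))
```

```text
wrist [632.13779163 -97.84843164 167.84699464] [-2.09957067e-04  9.77214271e-01  2.12254601e-01 -4.56695490e-04]
plate 4247 ((632.2994384765625, -98.66596984863281), 39.939449310302734) [71.  74.3 75.7]
collar 5003 ((632.0779418945312, -98.47903442382812), 53.99477005004883) [50.7 53.2 54.7]
foot 5260 ((633.871337890625, -97.69517517089844), 29.802337646484375) [113.8 123.5 125.2]
hand 1613 ((640.6329345703125, -94.9589614868164), 23.06610870361328) [135.8 151.8 159.7]
mat ((461.9039611816406, 1.3690567016601562), (66.87564849853516, 101.93743133544922), 45.43035888671875) ((453.9176330566406, -6.902856826782227), 60.28282165527344)
scene [632.39700418 -97.04392858 167.98713825] [-3.98312497e-04  9.77186342e-01  2.12383198e-01 -2.67818738e-04]
plate 511 ((632.1776123046875, -99.0706787109375), 40.064857482910156) [69.  73.5 76.8]
collar 533 ((631.8006591796875, -99.17911529541016), 54.59852981567383) [48.3 52.2 56.1]
foot 385 ((634.9878540039062, -96.94781494140625), 29.832590103149414) [111.5 122.7 127.2]
hand 101 ((640.6104125976562, -94.80352783203125), 21.473546981811523) [136.3 150.6 159.5]
mat ((450.0046691894531, 4.339818000793457), (75.96524810791016, 117.40308380126953), 98.32151794433594) ((451.176025390625, -9.713515281677246), 63.62136459350586)
```

View pics/wrist2.png

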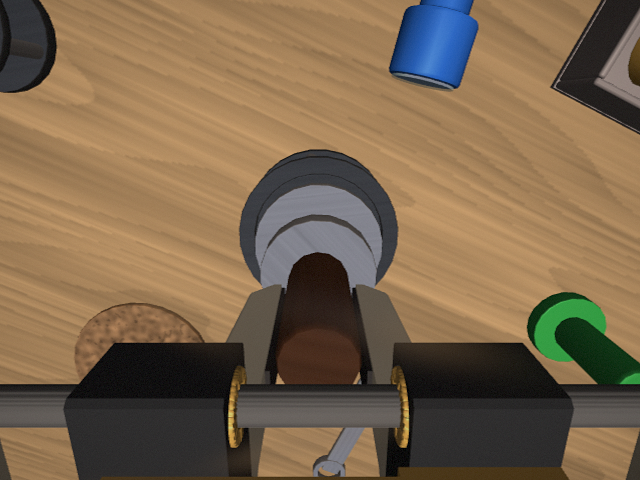

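Foot (about (320,250)) hangs over the plate (320,230), within 2–3 mm of centre; nearly upright. Correct and descend.

Call:
drive_tool(
  plan=[
    {"tx": -0.002,"ty": 0.001,"tz": 0.01,"roll": 0},
    {"tx": 0,"ty": 0,"tz": 0.01,"roll": 0},
    {"tx": 0,"ty": 0,"tz": 0.008,"roll": 0},
    {"tx": 0,"ty": 0,"tz": 0.004,"roll": 0},
    {"tx": 0,"ty": 0,"tz": 0,"roll": 0},
  ],
)

```text
clock: 6.5
position: [630.3, -101.2, 136.3]
tool_rot: [-0.0, 0.977, 0.212, -0.0]
force: [0.5, -0.2, -4.2]
gripper_width: 0.32
```

Call:
drive_tool(
  plan=[
    {"tx": 0,"ty": 0,"tz": 0.003,"roll": 0},
    {"tx": 0,"ty": 0,"tz": 0.004,"roll": 0},
    {"tx": 0,"ty": 0,"tz": 0.004,"roll": 0},
    {"tx": 0,"ty": 0,"tz": 0.003,"roll": 0},
    {"tx": 0,"ty": 0,"tz": 0,"roll": 0},
  ],
)

```text
clock: 7.12
position: [630.6, -101.1, 122.8]
tool_rot: [0.0, 0.977, 0.212, 0.0]
force: [0.5, -0.5, 3.3]
gripper_width: 0.318
```

Call:
drive_tool(
  plan=[
    {"tx": 0,"ty": 0,"tz": 0.002,"roll": 0},
    {"tx": 0,"ty": 0,"tz": 0.002,"roll": 0},
    {"tx": 0,"ty": 0,"tz": 0.002,"roll": 0},
    {"tx": 0,"ty": 0,"tz": 0.001,"roll": 0},
    {"tx": 0,"ty": 0,"tz": 0,"roll": 0},
  ],
)

```text
clock: 7.75
position: [630.6, -101.1, 115.8]
tool_rot: [0.0, 0.977, 0.212, 0.0]
force: [1.4, -0.5, 4.2]
gripper_width: 0.315
```

Call:
drive_tool(
  plan=[
    {"tx": 0,"ty": 0,"tz": 0.001,"roll": 0},
    {"tx": 0,"ty": 0,"tz": 0.0005,"roll": 0},
    {"tx": 0,"ty": 0,"tz": 0,"roll": 0},
    {"tx": 0,"ty": 0,"tz": 0,"roll": 0},
    {"tx": 0,"ty": 0,"tz": 0,"roll": 0},
  ],
)

```text
clock: 8.38
position: [630.5, -101.2, 114.5]
tool_rot: [0.0, 0.977, 0.212, 0.0]
force: [1.5, -1.4, 4.8]
gripper_width: 0.316
```

Call:
drive_tool(
  plan=[
    {"tx": 0,"ty": 0,"tz": 0.0005,"roll": 0},
    {"tx": 0,"ty": 0,"tz": 0.0005,"roll": 0},
    {"tx": 0,"ty": 0,"tz": 0,"roll": 0},
    {"tx": 0,"ty": 0,"tz": 0,"roll": 0},
    {"tx": 0,"ty": 0,"tz": 0,"roll": 0},
  ],
)

```text
clock: 9.0
position: [630.7, -101.1, 114.3]
tool_rot: [0.0, 0.977, 0.212, 0.001]
force: [-0.9, -0.3, 12.2]
gripper_width: 0.321
```

Call:
drive_tool(
  plan=[
    {"tx": 0,"ty": 0,"tz": 0.0005,"roll": 0},
    {"tx": 0,"ty": 0,"tz": 0.0005,"roll": 0},
    {"tx": 0,"ty": 0,"tz": 0,"roll": 0},
    {"tx": 0,"ty": 0,"tz": 0,"roll": 0},
    {"tx": 0,"ty": 0,"tz": 0,"roll": 0},
  ],
)

```text
clock: 9.62
position: [630.8, -101.1, 114.2]
tool_rot: [0.0, 0.977, 0.212, 0.001]
force: [-3.9, 0.8, 21.2]
gripper_width: 0.319
```

Run:
```python
from h import *
for c in ('wrist','scene'):
    im,d,s=snap(c,c+'3'); W=world(c,d,s); print(c,s['position'],s['force'])
    for n,lo,hi,r in [('foot+plate',50,85,50),('foot',64,80,36)]:
        m=(d>0)&(W[...,2]>lo)&(W[...,2]<hi)&(np.hypot(W[...,0]-632,W[...,1]+99)<r); P=W[m]
        print(n,len(P),cv2.minEnclosingCircle(P[:,:2].astype(np.float32)),np.histogram(P[:,2],np.arange(lo,hi+1,3)))
```

```text
wrist [ 630.80782141 -101.14303192  114.21700213] [-3.87214208  0.77505114 21.216467  ]
foot+plate 15329 ((632.0022583007812, -98.99898529052734), 49.9974365234375) (array([1977, 4659, 3156,  133,  126,  170, 4401,  277,  101,  122,  126]), array([50, 53, 56, 59, 62, 65, 68, 71, 74, 77, 80, 83]))
foot 5103 ((632.2390747070312, -101.14369201660156), 29.897188186645508) (array([ 147, 2340, 2384,   75,  114]), array([64, 67, 70, 73, 76, 79]))
scene [ 630.78874211 -101.16441262  114.18925881] [-4.00402222  0.40692245 19.29538538]
foot+plate 995 ((632.0635986328125, -98.90648651123047), 49.93156433105469) (array([197, 299, 140,  21,  20,  82, 158,  45,  12,   7,   7]), array([50, 53, 56, 59, 62, 65, 68, 71, 74, 77, 80, 83]))
foot 310 ((633.6878051757812, -101.25221252441406), 29.463783264160156) (array([ 35, 164,  90,   8,   8]), array([64, 67, 70, 73, 76, 79]))
```

Bottomed: force climbs while z stops, with the foot top at about 70 mm and the foot about 2 mm off the plate's centre. Hold, then release.

Call:
drive_tool(
  plan=[
    {"tx": 0,"ty": 0,"tz": 0,"roll": 0},
    {"tx": 0,"ty": 0,"tz": 0,"roll": 0},
    {"tx": 0,"ty": 0,"tz": 0,"roll": 0},
    {"tx": 0,"ty": 0,"tz": 0,"roll": 0},
    {"tx": 0,"ty": 0,"tz": 0,"roll": 0},
  ],
)

```text
clock: 10.35
position: [630.8, -101.2, 114.2]
tool_rot: [0.0, 0.977, 0.212, 0.001]
force: [-4.4, 0.7, 20.1]
gripper_width: 0.32
```

Call:
drive_tool(
  plan=[
    {"tx": 0,"ty": 0,"tz": 0,"roll": 0},
    {"tx": 0,"ty": 0,"tz": 0,"roll": 0},
    {"tx": 0,"ty": 0,"tz": 0,"roll": 0},
    {"tx": 0,"ty": 0,"tz": 0,"roll": 0},
    {"tx": 0,"ty": 0,"tz": 0,"roll": 0},
  ],
)

```text
clock: 10.98
position: [630.8, -101.1, 114.2]
tool_rot: [0.0, 0.977, 0.212, 0.001]
force: [-4.6, 0.9, 20.0]
gripper_width: 0.318
```

Call:
drive_tool(
  plan=[
    {"tx": 0,"ty": 0,"tz": -0.004,"roll": 0},
    {"tx": 0,"ty": 0,"tz": -0.006,"roll": 0},
    {"tx": 0,"ty": 0,"tz": -0.01,"roll": 0},
    {"tx": 0,"ty": 0,"tz": -0.015,"roll": 0},
    {"tx": 0,"ty": 0,"tz": -0.02,"roll": 0},
  ],
)

```text
clock: 11.6
position: [629.9, -101.0, 167.6]
tool_rot: [-0.0, 0.977, 0.212, -0.001]
force: [0.1, -0.1, -4.0]
gripper_width: 0.32
```

Call:
drive_tool(
  plan=[
    {"tx": -0.014,"ty": -0.017,"tz": 0,"roll": 0},
    {"tx": -0.014,"ty": -0.017,"tz": 0,"roll": 0},
    {"tx": -0.014,"ty": -0.017,"tz": 0,"roll": 0},
    {"tx": -0.014,"ty": -0.017,"tz": 0,"roll": 0},
    {"tx": -0.014,"ty": -0.017,"tz": 0,"roll": 0},
  ],
)

```text
clock: 12.22
position: [530.8, -52.4, 168.1]
tool_rot: [0.0, 0.977, 0.212, 0.0]
force: [0.9, -0.6, -3.2]
gripper_width: 0.319
```

Call:
drive_tool(
  plan=[
    {"tx": -0.014,"ty": -0.017,"tz": 0,"roll": 0},
    {"tx": -0.014,"ty": -0.017,"tz": 0,"roll": 0},
    {"tx": -0.014,"ty": -0.017,"tz": 0,"roll": 0},
    {"tx": -0.01,"ty": -0.014,"tz": 0,"roll": 0},
    {"tx": -0.005,"ty": -0.008,"tz": 0,"roll": 0},
  ],
)

```text
clock: 12.85
position: [448.9, -9.6, 168.1]
tool_rot: [0.0, 0.977, 0.212, 0.0]
force: [-0.9, -0.1, -2.6]
gripper_width: 0.322
```

Run:
```python
from h import *
im0=np.load('pics/scene0.npz')['im']
# mat from the unobstructed first scene view: texture/colour, wood removed
h=cv2.cvtColor(cv2.GaussianBlur(im0,(7,7),0),cv2.COLOR_RGB2HSV); print(h[219,321],h[180,300],h[260,340])
k=np.zeros((480,640),np.uint8); k[185:255,280:360]=(cv2.GaussianBlur(im0,(7,7),0)[185:255,280:360,0]<150)
k=cv2.morphologyEx(k,cv2.MORPH_OPEN,np.ones((5,5)))
q=max(cv2.findContours(k,0,1)[0],key=cv2.contourArea); P=np.array([onplane('scene',*p[0],6)[:2] for p in q],np.float32)
print('mat0',cv2.boundingRect(q),cv2.fitEllipse(P),cv2.minEnclosingCircle(P))
im,d,s=snap('wrist','w4'); W=world('wrist',d,s); print(s['position'],s['force'])
im2,d2,_=snap('scene','s4'); V=world('scene',d2)
for n,lo,hi,x,y,r,A,D in [('foot',105,135,s['position'][0],s['position'][1],42,W,d),('plate',60,85,632,-99,45,V,d2)]:
    m=(D>0)&(A[...,2]>lo)&(A[...,2]<hi)&(np.hypot(A[...,0]-x,A[...,1]-y)<r); P=A[m]
    print(n,len(P),cv2.minEnclosingCircle(P[:,:2].astype(np.float32)),np.percentile(P[:,2],[5,50,95]))
```

```text
[ 15 108 132] [ 17 102 147] [ 17 101 161]
mat0 (280, 196, 80, 50) ((444.1555480957031, -9.199278831481934), (146.34829711914062, 194.11671447753906), 173.8721160888672) ((445.9530334472656, -16.671247482299805), 112.56290435791016)
[448.88369468  -9.55999469 168.06919681] [-0.89082143 -0.11939148 -2.58136919]
foot 5451 ((450.42547607421875, -9.448293685913086), 29.808923721313477) [117.65407687 123.82053727 127.86249807]
plate 1064 ((631.7940063476562, -98.42561340332031), 41.05467987060547) [70.10888129 73.40851588 76.49529077]
```

View pics/w4.png

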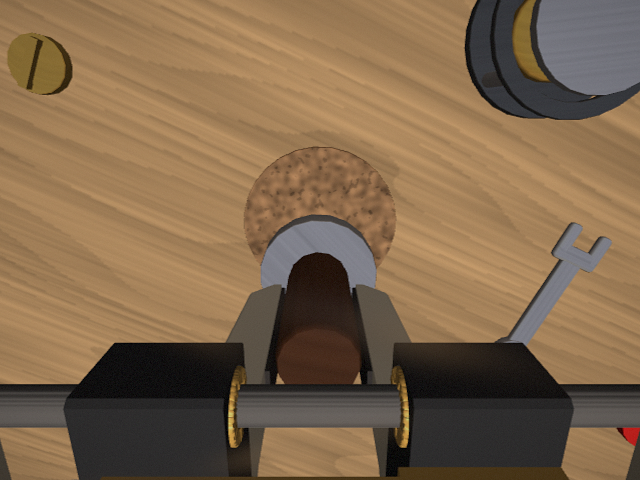

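Plate is back at 73.4 mm. The mat (edges u 244–396, top edge at (320,147)) is centred about 6 mm behind the foot in tool x, so I correct by −6 mm and lower.

Call:
drive_tool(
  plan=[
    {"tx": -0.006,"ty": 0.001,"tz": 0.02,"roll": 0},
    {"tx": 0,"ty": 0,"tz": 0.025,"roll": 0},
    {"tx": 0,"ty": 0,"tz": 0.025,"roll": 0},
    {"tx": 0,"ty": 0,"tz": 0.018,"roll": 0},
    {"tx": 0,"ty": 0,"tz": 0.01,"roll": 0},
  ],
)

```text
clock: 13.58
position: [443.9, -13.5, 67.6]
tool_rot: [-0.0, 0.977, 0.212, -0.001]
force: [-0.8, 0.5, -3.2]
gripper_width: 0.317
```

Call:
drive_tool(
  plan=[
    {"tx": 0,"ty": 0,"tz": 0.002,"roll": 0},
    {"tx": 0,"ty": 0,"tz": 0.002,"roll": 0},
    {"tx": 0,"ty": 0,"tz": 0.001,"roll": 0},
    {"tx": 0,"ty": 0,"tz": 0,"roll": 0},
    {"tx": 0,"ty": 0,"tz": 0,"roll": 0},
  ],
)

```text
clock: 14.2
position: [444.6, -13.3, 64.5]
tool_rot: [0.0, 0.977, 0.212, 0.0]
force: [0.2, -0.5, -2.5]
gripper_width: 0.318
```

Call:
drive_tool(
  plan=[
    {"tx": 0,"ty": 0,"tz": 0.0005,"roll": 0},
    {"tx": 0,"ty": 0,"tz": 0,"roll": 0},
    {"tx": 0,"ty": 0,"tz": 0,"roll": 0},
    {"tx": 0,"ty": 0,"tz": 0,"roll": 0},
    {"tx": 0,"ty": 0,"tz": 0,"roll": 0},
  ],
)

```text
clock: 14.82
position: [444.7, -13.2, 64.5]
tool_rot: [0.0, 0.977, 0.212, 0.0]
force: [-3.1, 0.5, 6.3]
gripper_width: 0.316
```

Contact on the mat. Open gently and retreat upward.

Call:
drive_tool(
  plan=[
    {"tx": 0,"ty": 0,"tz": 0,"roll": 0},
    {"tx": 0,"ty": 0,"tz": 0,"roll": 0},
    {"tx": 0,"ty": 0,"tz": 0,"roll": 0},
    {"tx": 0,"ty": 0,"tz": 0,"roll": 0},
    {"tx": 0,"ty": 0,"tz": 0,"roll": 0},
  ],
  claw=1,
)

```text
clock: 15.45
position: [444.3, -13.3, 63.6]
tool_rot: [0.0, 0.977, 0.212, -0.0]
force: [-0.0, 1.0, -0.0]
gripper_width: 0.808
```

Call:
drive_tool(
  plan=[
    {"tx": 0,"ty": 0,"tz": 0,"roll": 0},
    {"tx": 0,"ty": 0,"tz": 0,"roll": 0},
    {"tx": 0,"ty": 0,"tz": 0,"roll": 0},
    {"tx": 0,"ty": 0,"tz": 0,"roll": 0},
    {"tx": 0,"ty": 0,"tz": 0,"roll": 0},
  ],
)

```text
clock: 16.08
position: [444.3, -13.2, 63.7]
tool_rot: [-0.0, 0.977, 0.212, 0.0]
force: [1.3, 0.1, 1.4]
gripper_width: 1.001
```

Call:
drive_tool(
  plan=[
    {"tx": 0,"ty": 0,"tz": -0.015,"roll": 0},
    {"tx": 0,"ty": 0,"tz": -0.03,"roll": 0},
    {"tx": 0,"ty": 0,"tz": -0.04,"roll": 0},
    {"tx": 0,"ty": 0,"tz": -0.04,"roll": 0},
    {"tx": 0,"ty": 0,"tz": -0.03,"roll": 0},
  ],
)

```text
clock: 16.7
position: [444.4, -13.3, 221.7]
tool_rot: [0.0, 0.977, 0.212, 0.001]
force: [0.3, 0.2, -0.4]
gripper_width: 1.002
```

Call:
drive_tool(
  plan=[
    {"tx": 0,"ty": 0,"tz": 0,"roll": 0},
    {"tx": 0,"ty": 0,"tz": 0,"roll": 0},
    {"tx": 0,"ty": 0,"tz": 0,"roll": 0},
    {"tx": 0,"ty": 0,"tz": 0,"roll": 0},
    {"tx": 0,"ty": 0,"tz": 0,"roll": 0},
  ],
)

```text
clock: 17.32
position: [444.2, -13.2, 218.3]
tool_rot: [-0.0, 0.977, 0.212, -0.0]
force: [-0.4, 0.5, -0.7]
gripper_width: 1.001
```

Run:
```python
from h import *
im,d,s=snap('wrist','w5'); W=world('wrist',d,s); print(s['position'],s['force'],s['gripper_width'])
for n,lo,hi,r in [('top',88,108,40),('foot',15,26,45)]:
    m=(d>0)&(W[...,2]>lo)&(W[...,2]<hi)&(np.hypot(W[...,0]-446,W[...,1]+13)<r); P=W[m]
    print(n,len(P),cv2.minEnclosingCircle(P[:,:2].astype(np.float32)),np.percentile(P[:,2],[5,50,95]))
for uv in ((244,220),): pass
im,d,s=snap('scene','s5'); V=world('scene',d); m=(d>0)&(V[...,2]>60)&(V[...,2]<85)&(np.hypot(V[...,0]-632,V[...,1]+99)<45); print('plate',m.sum(),np.percentile(V[m][:,2],[5,50,95]))
```

```text
[444.24886819 -13.24062846 218.32265352] [-0.44382394  0.54567468 -0.66932254] 1.0013706058108762
top 1389 ((446.08135986328125, -13.20915699005127), 14.876927375793457) [92.56679628 96.05379499 97.37654553]
foot 2013 ((446.0867614746094, -13.48534870147705), 29.890348434448242) [18.95106358 20.33507685 21.56620885]
plate 1067 [69.99645611 73.4095115  76.41387658]
```

View pics/w5.png

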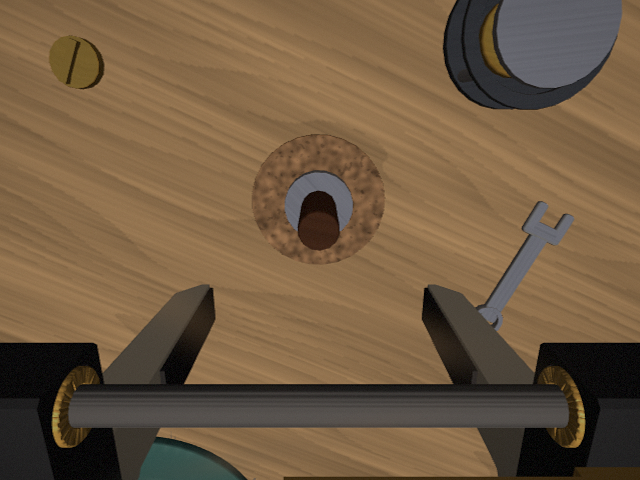

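The tamper stands upright near the mat's centre: foot at (319,203), mat spanning (252–385, 135–265). The gripper is clear.

```bash
python3 -c "
from bench import ctrl; print(ctrl.sign_off())"
```

```text
the job is handed in; nothing more can be done
None
```

The job is done and handed in at about 17 s on the robot's clock, well inside the 58 s limit; the hand-in gives no verdict.

- **Pressing:** I gripped the broad tamper by its handle and pressed the wide plate down onto its hard stop. The foot was about 2 mm off the plate's centre. The plate was held there for over 1.3 s with about 20 N on the wrist.
- **After release:** the plate's top measured 73.4 mm above the worktop, against 74 mm at rest.
- **On the mat:** the tamper stands upright on the cork mat. Its handle top and foot centres agree to within 0.3 mm, and the foot's top face is at 20.3 mm, against the expected 20 mm. In the picture it sits a few millimetres from the mat's centre. The gripper is open and more than 100 mm clear above it.
- **What disagreed:** the colour-mask fits of the mat centre differed by up to about 20 mm, because the cork and wood colours are alike. I used the mat's edges in the close wrist view instead, and the last picture agrees with that.
- **Also:** my first three move calls were refused because I left out the zero-valued numbers. Nothing moved.

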